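Bed the fourth foot of a finishing turntable

TASK

The heavy finishing turntable stands on only three of its four machine pads. Slide the spare pad flat on the bench under the raised foot so that the whole sole will stand on it, let go of it, then screw that foot down by its black hand knob (clockwise from above) until it just bears lightly on the pad: in firm touch, but never jacking hard against it. Leave the candle holders and the other things on the bench as they stand.

Things in the scene. Friction and masses are not known exactly. Their poses are not given: they have to be found in the camera images.
- turntable: Heavy green cast-iron turntable; it cannot move. Origin on the bench under its column, z up. Four level arms (34 mm wide, underside 32 mm, top 45 mm above the bench), at each end, 200 mm out, a levelling foot in a round boss (dia 52 mm, top at 46 mm). Raised foot: the arm along -y; the other three stand on pads. Plywood disc dia 240 mm, top at 130 mm, turns stiffly.
- foot_axis (a point): Raised foot's vertical turning axis at the top of its boss, 46 mm above the bench, fixed to the turntable (its -y points outward). The foot turns as one piece: flat steel sole dia 36 mm, stem, fluted round black knob dia 44 mm, 28 mm tall, underside 36 mm above the sole. Clockwise from above lowers it, knob and all, 10 mm per turn. Sole at the start 18.5 to 20.7 mm above the bench, not measured.
- foot_spot (a point): Point on the bench under the raised foot's axis, where the pad goes. Feel of the foot: the thread stays where it is left and drags with about 0.1 N m; once the sole bears on the pad, each further 0.1 rad adds about 5 N of load, and the turning torque climbs by about 0.012 N m per N. Wanted at the end: 1 to 20 N between sole and pad. More than 25 N at any time is jacking.
- pad: The spare machine pad, loose: black ribbed rubber with a tan cork core, flat block 52 mm (its x) by 120 mm (its y) by 16 mm thick (z), 0.12 kg. Origin at the centre of its underside.
- candle_work: White turned candle holder, 170 mm tall, base dia 90 mm, standing on the turntable's disc. Origin at the centre of its base, z up. Leave it.
- candle_tall: White turned candle holder, 200 mm tall, base dia 96 mm, standing on the bench beyond the raised foot. Origin at the centre of its base, z up. Leave it.
- candle_short: White turned candle holder, 130 mm tall, base dia 86 mm, standing on the bench. Origin at the centre of its base. Leave it.
- sanding_block: Cork sanding block 70 x 110 x 30 mm lying on the bench. Origin at the centre of its underside. Leave it.
- filler_tin: Round filler tin, dia 90 mm, 88 mm tall, standing on the bench. Origin at the centre of its base. Leave it.
Mind the look-alikes: they are no part of the job. There is more than one size of the pad; the one meant has the size given above.

How it is judged:
By the outcome, as a careful person would: the job done as asked, in the order asked, and still so for the second after the job is handed in, with the robot touching nothing.
It also fails if it takes over 69 s, if anything falls off the work surface, if the arm or the gripper's body presses on something with over 40 N, if the wrist force passes 120 N, or if a joint passes its speed limit or range.

ROBOT

A 6-joint arm with a two-finger parallel gripper is mounted at the origin on the work surface. World frame = base frame: x ahead of the robot, y to its left, z up, the work surface at z = 0. Lengths are in m, angles in rad, forces in N, time in s.
With the tool pointing down it reaches from about 0.225 to 0.725 m from the base axis. Payload 3.1 kg.
Tool frame: the origin (TCP) lies between the finger pads; the fingertips stand 17 mm ahead of it and the grasp point (between the pads) lies 2 mm behind it; z points along the fingers, y is the line along which they close (so a half turn about z gives the same grasp; the last joint's range is limited). The gripper opens to 85 mm and grips with 20 to 120 N. Pads are 22 mm wide; open, the fingers measure 114 mm over their backs; the gripper's body (76 mm by 85 mm) begins 54 mm behind the grasp point. The pads swing forward as they close: fully open they stand 13 mm farther back than shut.
Start: joints at [-1.428, 0.048, 0.099, 1.622, 0, 1.443], TCP at [0.14, -0.506, 0.218] pointing down, gripper open.
Joint ranges: [-2.91, 2.91], [-0.99, 1.94], [-1.21, 1.42], [-2.12, 2.29], [-1.49, 1.47], [-3.14, 3.14]. Speed limits (rad/s): [2.79, 2.79, 3.14, 3.14, 3.14, 3.14].

INTERFACE

Orientations are given as a unit quaternion [x, y, z, w].
In Python, from bench import bot gives the robot as it stands. The module is installed in compiled form; this text tells all that it offers.
- The arm moves only by the shell command python3 -m inch, which reads ROWS from standard input. ROWS is a JSON object whose key "rows" holds a list of rows, 1 to 12 of them, each of 5 numbers: the finger opening in m, then dx, dy, dz in m, then a turn about the tool's z in rad; each row shifts and turns the commanded pose from where the row before left it, along the tool's axes as they then stand; what a row does not reach is not made up. A row lasts 1/8 s, in which the tool goes at most 0.0625 m and 0.188 rad, less where a joint would pass 70% of its speed; a pose out of reach is approached as far as the arm can. The fingers move at their own pace and stop on an object; the grip force is fixed at half the most. Time passes only in rows, so rows that do not move let the fingers close. It prints the time, the measured TCP pose, the force, the opening and the grip force at its end. Input that does not fit is refused with a message, and nothing moves.
- bot.sense(): the state, without advancing time (a new reading comes with each control period).
- bot.grab_frame(name): name is "scene" or "top" or "wrist"; returns (picture, depth): 420x560x3 uint8, blue, green, red; 420x560 float32, m along the optical axis (not along the pixel's ray), 0 where there is no reading.
- bot.calibration(name): a dict with "mtx" (3x3 intrinsics, pixels), "rvec" (rotation vector, rad) and "tvec" (3), from world to camera coordinates, as OpenCV has them. Camera axes: x right, y down, z forward; pixel columns grow to the right and rows downward; lengths in m; the calibration is good to about 2 mm. The wrist camera is an equidistant fisheye: a pixel r from the principal point sees the ray r / f radians off the axis. A picture is of the moment at which its call begins: read the wrist's pose just before it. calibration takes no time and is no camera call; for the wrist camera it gives the pose at the moment of the call.
- bot.hand_in(): hands the job in; it is judged then, once.
Trained networks look in the newest picture that a camera, given by its name, has taken for a name from the list of things; names that differ only in an ending like _2 or _b are one class to them, and where a whole thing is asked for, a point or a joint stands for the part that bears it (a point fixed in the world has none). Each returns a list of dicts, best first, with "confidence" (0 to 1); they miss things now and then, are a little off and sometimes report something else, mostly with a low value. They report only what shows in the picture. A call takes as long as a camera call. They do not tell look-alikes from the thing itself.
- bot.search_frame(camera, name): "rect" ([left, top, width, height] in pixels, round what is visible of it).
- bot.masks_of(camera, name): "pixels" (420x560 bool, what is visible of it) and "rect" ([left, top, width, height] in pixels, round what is visible of it).
The state is a dict: "time": time; "joint_pos": joint angles; "qvel": joint speeds; "joint_torque": joint torques, N m; "tool_pos": TCP position; "ee_rot": TCP orientation; "ft_force": force on the tool from outside, world axes, zero at the start; "wrist_torque": the same for the moment, N m; "finger_gap": finger opening in m; "finger_force": force on a finger pad.
Only numpy, scipy, OpenCV 4.12 (cv2) and the standard library are available. Lean on these libraries where they do the work, as an engineer would, in place of code of your own. Each camera call takes 0.05 s, during which the arm holds its last target. There are 200 camera calls.

## Working session

There is one attempt and no reset: what is moved stays moved. The work goes in short steps, Python scripts to look and compute and a shell command to move; the robot and the scene stay as the last step left them, time stands still between calls to the robot, and variables do not carry over. Pictures are saved under pics/ and viewed, at most 13 in all, crops included, and the job is handed in when it is done.

```bash
mkdir -p pics
cat > h.py <<'E'
import numpy as np,cv2
from bench import bot
def cam(n):
    c=bot.calibration(n);R=cv2.Rodrigues(np.array(c["rvec"],float))[0];return np.array(c["mtx"]),R,np.array(c["tvec"],float).ravel()
def world(n,u,v,d):
    K,R,t=cam(n);u,v,d=map(np.asarray,(u,v,d))
    x=(u-K[0,2])/K[0,0];y=(v-K[1,2])/K[1,1]
    if n=="wrist":
        r=np.hypot(x,y)+1e-12;s=np.tan(r)/r;x=x*s;y=y*s
    return (np.stack([x*d,y*d,d],-1)-t)@R
E
python3 - <<'E'
from h import *
a,da=bot.grab_frame("scene");b,db=bot.grab_frame("top")
cv2.imwrite("pics/scene.png",a);cv2.imwrite("pics/top.png",b)
np.savez("f.npz",a=a,da=da,b=b,db=db)
for n in ("scene","top"):
  K,R,t=cam(n);print(n,K.round(1).tolist(),(-R.T@t).round(3))
  for k in ("pad","turntable","foot_axis"):
    for m in bot.masks_of(n,k)[:4]:
      D=da if n=="scene" else db
      v,u=np.nonzero(m["pixels"]&(D>0));P=world(n,u,v,D[v,u])
      print(k,round(m["confidence"],2),m["rect"],P.mean(0).round(3),np.percentile(P,[2,98],axis=0).round(3).tolist())
print(bot.sense())
E
```

```text
scene [[512.6, 0.0, 272.0], [0.0, 512.6, 208.7], [0.0, 0.0, 1.0]] [ 1.083 -0.496  1.277]
pad 0.88 [125.1, 192.1, 40.6, 52.3] [ 0.294 -0.395  0.021] [[0.228, -0.463, 0.005], [0.357, -0.322, 0.028]]
pad 0.81 [169.2, 229.6, 43.0, 37.1] [ 0.456 -0.334  0.016] [[0.426, -0.387, 0.008], [0.486, -0.276, 0.022]]
pad 0.81 [187.2, 161.6, 60.5, 42.7] [ 0.322 -0.161  0.02 ] [[0.275, -0.238, 0.001], [0.363, -0.083, 0.028]]
turntable 0.94 [285.2, 122.6, 149.0, 150.1] [0.604 0.137 0.094] [[0.366, -0.059, 0.004], [0.814, 0.359, 0.136]]
turntable 0.31 [338.0, 113.5, 38.0, 63.2] [0.556 0.131 0.235] [[0.514, 0.098, 0.141], [0.589, 0.175, 0.304]]
foot_axis 0.98 [283.7, 122.7, 150.4, 150.9] [0.604 0.135 0.097] [[0.371, -0.058, 0.013], [0.81, 0.349, 0.136]]
top [[520.4, 0.0, 268.3], [0.0, 520.4, 210.7], [0.0, 0.0, 1.0]] [ 0.429 -0.103  1.644]
pad 0.82 [330.4, 268.3, 51.5, 47.9] [ 0.29  -0.39   0.019] [[0.224, -0.461, -0.001], [0.357, -0.318, 0.029]]
pad 0.75 [255.3, 267.8, 54.3, 31.5] [ 0.32  -0.159  0.021] [[0.278, -0.235, 0.001], [0.363, -0.083, 0.029]]
pad 0.69 [316.5, 228.0, 38.7, 23.9] [ 0.455 -0.329 
[... 287 characters left out ...]
: 0.4, 'joint_pos': array([-1.42780998e+00,  4.81611557e-02,  9.89718005e-02,  1.62199099e+00,
        1.77704281e-05,  1.44297509e+00]), 'qvel': array([ 0.0003953 , -0.00215043,  0.00173689, -0.00102504,  0.00030818,
       -0.00070115]), 'joint_torque': array([-1.02570320e-03, -3.38108146e+01,  3.19641531e+01,  5.28279095e-03,
       -1.33353160e-04, -5.65822248e-06]), 'tool_pos': array([ 0.14041197, -0.50577821,  0.21731309]), 'ee_rot': array([ 9.90846886e-01,  1.34990412e-01,  7.42903598e-06, -1.92073134e-04]), 'ft_force': array([-0.11894573, -0.86982252, -0.11008932]), 'wrist_torque': array([-0.03221845, -0.04346492, -0.0086716 ]), 'finger_force': 0.0, 'finger_gap': 0.08564832551701194}
```

View pics/scene.png

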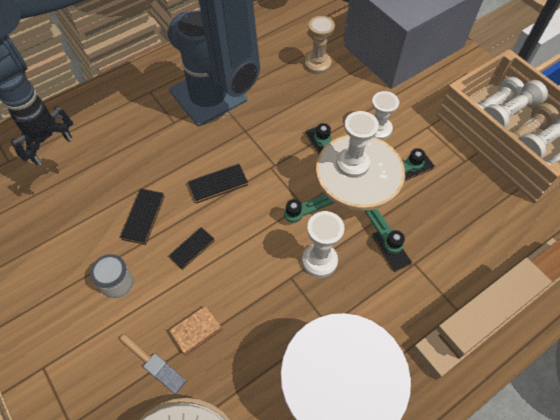

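View pics/top.png

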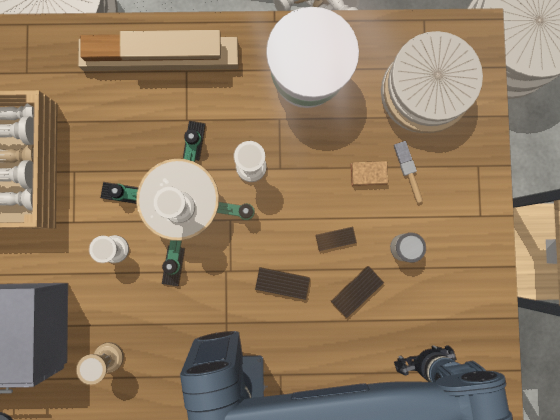

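Scene (293,209) and top (246,211) show the raised foot's knob, with no pad under it. The candidate pads in the top view are at (283,284), (357,292) and the smaller one at (336,239). The tall candle is at (250,160).

Run:
```python
from h import *
f=np.load("f.npz")
for n,I,D in (("scene",f["a"],f["da"]),("top",f["b"],f["db"])):
  V,U=np.mgrid[:420,:560];P=world(n,U,V,D);ok=D>0
  g=I.max(2)
  print(n,"bench z",np.median(P[ok&(abs(P[...,0]-.4)<.1)&(abs(P[...,1]+.25)<.15)][:,2]).round(4))
  for c in ((.29,-.39),(.32,-.16),(.455,-.33)):
    m=ok&(np.hypot(P[...,0]-c[0],P[...,1]-c[1])<.095)&(P[...,2]<.06)&(g<75)
    k,l,s,_=cv2.connectedComponentsWithStats(m.astype(np.uint8));i=1+s[1:,4].argmax();m=l==i
    zt=np.median(P[m][:,2]);q=P[m];r=cv2.minAreaRect(q[:,:2].astype(np.float32)*1000)
    print("pad",r,"z",zt.round(4),m.sum())
  # knob
  for z0,z1,lab in ((.06,.11,"knob"),(.112,.14,"disc"),(.145,.32,"candles")):
    m=ok&(P[...,2]>z0)&(P[...,2]<z1)&(P[...,0]>.25)&(P[...,0]<.9)&(P[...,1]>-.15)&(P[...,1]<.45)
    if lab=="knob": m&=g<70
    k,l,s,_=cv2.connectedComponentsWithStats(m.astype(np.uint8))
    for i in range(1,k):
      if s[i,4]>60:
        q=P[l==i];print(lab,s[i,4],np.percentile(q,[1,99],axis=0).round(3).tolist(),np.median(q,0).round(4))
  for name in ("candle_tall","candle_work"):
    pass
```

```text
scene bench z 0.0024
pad ((287.70941162109375, -391.63134765625), (71.38300323486328, 163.10031127929688), 41.8454704284668) z 0.0221 1274
pad ((318.00762939453125, -157.78204345703125), (165.2818145751953, 74.70542907714844), 77.83496856689453) z 0.0225 1120
pad ((453.6816711425781, -330.5965270996094), (53.67509841918945, 119.89295959472656), 11.036112785339355) z 0.0169 764
knob 146 [[0.359, 0.157, 0.061], [0.399, 0.196, 0.086]] [0.385  0.172  0.0791]
knob 156 [[0.591, 0.32, 0.061], [0.629, 0.361, 0.087]] [0.6133 0.3333 0.079 ]
knob 178 [[0.524, -0.073, 0.062], [0.562, -0.031, 0.091]] [ 0.5476 -0.0567  0.0831]
knob 194 [[0.752, 0.09, 0.061], [0.791, 0.129, 0.086]] [0.775  0.1033 0.0794]
disc 476 [[0.396, 0.323, 0.118], [0.47, 0.4, 0.137]] [0.4342 0.3585 0.1308]
disc 4302 [[0.462, 0.029, 0.117], [0.69, 0.258, 0.137]] [0.599  0.1274 0.1311]
disc 81 [[0.675, -0.091, 0.113], [0.708, -0.057, 0.136]] [ 0.6998 -0.0831  0.1264]
candles 1670 [[0.511, 0.098, 0.147], [0.59, 0.178, 0.305]] [0.5588 0.1279 0.2464]
candles 1019 [[0.644, -0.11, 0.186], [0.727, -0.028, 0.206]] [ 0.6877 -0.0703  0.
[... 240 characters left out ...]
994140625) z 0.0218 876
pad ((442.9132080078125, -356.0834045410156), (13.41821002960205, 7.526205539703369), 58.16511535644531) z 0.0151 8
knob 129 [[0.752, 0.093, 0.067], [0.792, 0.132, 0.087]] [0.769  0.1098 0.0794]
knob 147 [[0.588, 0.322, 0.061], [0.628, 0.364, 0.088]] [0.6078 0.3391 0.079 ]
knob 132 [[0.358, 0.16, 0.061], [0.396, 0.199, 0.087]] [0.3784 0.1764 0.0797]
disc 4143 [[0.463, 0.034, 0.122], [0.687, 0.26, 0.138]] [0.5878 0.139  0.1303]
disc 581 [[0.397, 0.326, 0.122], [0.47, 0.4, 0.138]] [0.4326 0.363  0.1302]
candles 760 [[0.645, -0.107, 0.193], [0.728, -0.026, 0.208]] [ 0.6858 -0.0658  0.2001]
candles 1083 [[0.511, 0.099, 0.147], [0.589, 0.177, 0.306]] [0.5476 0.1326 0.2989]
```

The pad meant is the small one at (0.454, -0.331), 54x120 mm. The foot axis is at about (0.542, -0.052). I'll move above the pad's outer end.

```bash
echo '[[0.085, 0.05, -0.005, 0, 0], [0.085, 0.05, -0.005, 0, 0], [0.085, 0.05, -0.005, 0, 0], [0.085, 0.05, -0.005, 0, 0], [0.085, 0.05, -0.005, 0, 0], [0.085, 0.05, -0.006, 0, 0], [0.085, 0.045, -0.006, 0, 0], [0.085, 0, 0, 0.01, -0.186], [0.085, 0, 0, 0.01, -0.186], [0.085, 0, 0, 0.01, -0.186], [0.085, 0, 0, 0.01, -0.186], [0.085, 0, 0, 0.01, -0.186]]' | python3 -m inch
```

```text
refused: ROWS must be an object with the rows under "rows". Nothing was moved.
```

Wrong form. The message asks for an object with the rows under "rows", so I'll send the same numbers that way.

```bash
echo '{"rows":[[0.085, 0.05, -0.005, 0, 0], [0.085, 0.05, -0.005, 0, 0], [0.085, 0.05, -0.005, 0, 0], [0.085, 0.05, -0.005, 0, 0], [0.085, 0.05, -0.005, 0, 0], [0.085, 0.05, -0.006, 0, 0], [0.085, 0.045, -0.006, 0, 0], [0.085, 0, 0, 0.01, -0.186], [0.085, 0, 0, 0.01, -0.186], [0.085, 0, 0, 0.01, -0.186], [0.085, 0, 0, 0.01, -0.186], [0.085, 0, 0, 0.01, -0.186]]}' | python3 -m inch
echo '{"rows":[[0.085, 0, 0, 0, -0.186], [0.085, 0, 0, 0, -0.186], [0.085, 0, 0, 0, -0.186], [0.085, 0, 0, 0, 0]]}' | python3 -m inch
python3 - <<'E'
from h import *
I,D=bot.grab_frame("wrist");K,R,t=cam("wrist");print(K,(-R.T@t),R[2]);s=bot.sense();print(s["tool_pos"],s["ee_rot"],s["joint_pos"])
cv2.imwrite("pics/w1.png",I)
for k in ("pad","foot_axis"):
  for m in bot.masks_of("wrist",k)[:4]:
    v,u=np.nonzero(m["pixels"]&(D>0));P=world("wrist",u,v,D[v,u]);z=np.median(P[:,2]);q=P[abs(P[:,2]-z)<.006]
    print(k,m["confidence"],m["rect"],z,cv2.minAreaRect(q[:,:2].astype(np.float32)*1000))
E
```

```text
time: 1.9
tool_pos: [0.463, -0.3779, 0.1672]
ee_rot: [0.823, 0.568, 0.0, -0.0]
ft_force: [-0.2, 0.2, -0.5]
finger_gap: 0.085
finger_force: 0.0
time: 2.4
tool_pos: [0.4629, -0.3779, 0.1674]
ee_rot: [0.638, 0.77, -0.0, -0.0]
ft_force: [0.2, -0.5, -0.6]
finger_gap: 0.0852
finger_force: 0.0
[[325.1922621    0.         279.11729787]
 [  0.         325.1922621  209.28191385]
 [  0.           0.           1.        ]] [ 0.44978797 -0.30817324  0.32495606] [ 0.05305327 -0.28154378 -0.95808061]
[ 0.46297028 -0.37793361  0.16744552] [ 6.38844001e-01  7.69336299e-01  1.05190625e-05 -4.59829146e-05] [-7.96796918e-01  2.32817241e-01  2.04495946e-01  1.54256868e+00
  1.13957652e-05  5.89192550e-01]
pad 0.92 [114.0, 1.0, 83.8, 39.4] 0.022133634716352234 ((305.9119873046875, -220.40957641601562), (40.7967529296875, 70.89098358154297), 78.26502990722656)
pad 0.59 [58.9, 93.8, 122.1, 161.2] 0.02235406912048249 ((288.318115234375, -393.6345520019531), (71.741943359375, 161.67340087890625), 41.8448486328125)
```

View pics/w1.png

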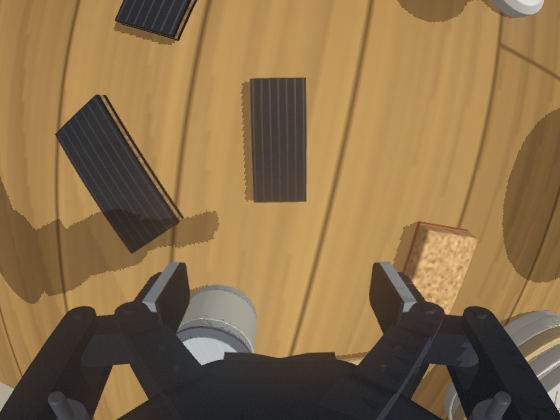

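The wrist view shows the target pad at (278,140), upright in the image and clear of everything. The tin is at (215,310), behind the gripper.

```bash
cat > padw.py <<'E'
from h import *
import sys
def pad(n,c,zr=(.006,.03),rad=.08,gm=100):
    I,D=bot.grab_frame(n);V,U=np.mgrid[:420,:560];P=world(n,U,V,D)
    m=(D>0)&(np.hypot(P[...,0]-c[0],P[...,1]-c[1])<rad)&(P[...,2]>zr[0])&(P[...,2]<zr[1])&(I.max(2)<gm)
    k,l,s,_=cv2.connectedComponentsWithStats(m.astype(np.uint8));q=P[l==1+s[1:,4].argmax()]
    print(n,"pad",cv2.minAreaRect(q[:,:2].astype(np.float32)*1000),np.median(q[:,2]));return I,D,P
E
python3 - <<'E'
from padw import *
I,D,P=pad("wrist",(.454,-.33))
b=P[210-170:210,320:350][D[40:210,320:350]>0];print("bench",np.median(b[:,2]))
m=(D>0)&(P[...,2]>.07)&(P[...,2]<.1)&(np.hypot(P[...,0]-.35,P[...,1]+.52)<.12);m[:, :170]=0;m[:,260:]=0
q=P[m];print("tin",np.percentile(q,[1,99],axis=0))
E
```

```text
wrist pad ((453.4383544921875, -332.209716796875), (51.44804382324219, 119.09954833984375), 11.283729553222656) 0.017155602718086766
bench 0.001156874325415497
tin [[ 0.39113703 -0.5441163   0.07033054]
 [ 0.46049758 -0.50187581  0.09098499]]
```

```bash
echo '{"rows":[[0.085, 0, 0, 0.05, 0], [0.085, 0, 0, 0.05, 0], [0.085, 0, 0, 0.03, 0.0], [0.085, 0, 0, 0.0165, 0], [0.05, 0, 0, 0, 0], [0.03, 0, 0, 0, 0], [0.03, 0, 0, 0, 0], [0.03, 0, 0, 0, 0], [0.03, 0, 0, 0, 0], [0.03, 0, 0, 0, 0]]}' | python3 -m inch
```

```text
time: 3.85
tool_pos: [0.463, -0.378, 0.0211]
ee_rot: [0.638, 0.77, -0.0, 0.0]
ft_force: [0.8, 1.5, -0.4]
finger_gap: 0.0298
finger_force: 0.0
```

Run:
```python
from padw import *
I,D,P=pad("wrist",(.454,-.33))
cv2.imwrite("pics/w2.png",I);print(bot.sense()["finger_gap"],bot.sense()["finger_force"])
```

```text
wrist pad ((453.6756286621094, -332.2020568847656), (51.94545364379883, 120.43460845947266), 11.564667701721191) 0.017046059398559462
0.030426646941515558 0.0
```

View pics/w2.png

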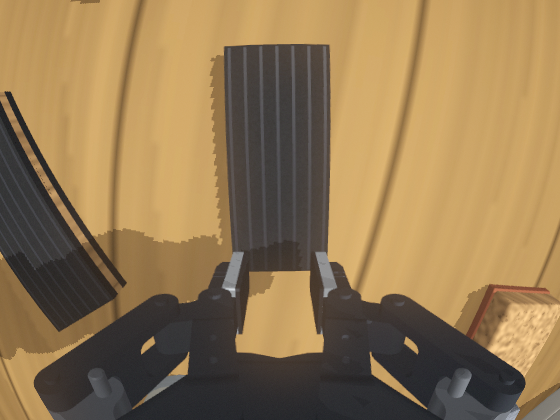

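Run:
```python
from h import *
K,R,t=cam("wrist")
s=bot.sense();p=s["tool_pos"];a=np.deg2rad(100.6);x=np.array([np.cos(a),np.sin(a),0]);y=np.array([np.sin(a),-np.cos(a),0])
def pr(P):
    c=R@P+t;r=np.hypot(c[0],c[1]);th=np.arctan2(r,c[2]);return (K[:2,2]+K[0,0]*th*c[:2]/r).round(0)
for z in (.004,.010,.017,.022,.03):
    print(z,[pr(np.r_[p[:2],z]+y*sy*.015+x*sx*.011).tolist() for sy in(-1,1) for sx in (-1,1)])
print("pad near corners",[pr(np.array([.4537,-.3322,.016])+x*-.06+y*k*.026) for k in(-1,1)])
```

```text
0.004 [[254.0, 257.0], [253.0, 222.0], [305.0, 258.0], [306.0, 222.0]]
0.01 [[253.0, 262.0], [252.0, 226.0], [305.0, 262.0], [307.0, 226.0]]
0.017 [[252.0, 267.0], [251.0, 230.0], [306.0, 267.0], [308.0, 230.0]]
0.022 [[252.0, 271.0], [250.0, 234.0], [307.0, 272.0], [308.0, 234.0]]
0.03 [[250.0, 279.0], [249.0, 239.0], [308.0, 279.0], [310.0, 240.0]]
pad near corners [array([232., 270.]), array([324., 270.])]
```

Run:
```python
from h import *
I,D=bot.grab_frame("wrist")
for u,v in ((239,256),(238,262),(236,275),(232,290),(243,300),(241,325),(320,256),(322,265),(320,300),(317,325),(225,275),(280,290)):
    print(u,v,I[v,u],D[v,u],world("wrist",u,v,D[v,u]).round(4))
cv2.imwrite("pics/w2c.png",cv2.resize(I[230:350,180:380],None,fx=4,fy=4))
A,DA=bot.grab_frame("scene");cv2.imwrite("pics/s2.png",cv2.resize(A[150:290,80:280],None,fx=4,fy=4))
```

```text
239 256 [148 146 144] 0.14634505 [ 0.4432 -0.3728  0.0443]
238 262 [148 146 144] 0.13850786 [ 0.4436 -0.3719  0.0523]
236 275 [148 147 145] 0.12722617 [ 0.4441 -0.3719  0.0641]
232 290 [198 195 191] 0.11740393 [ 0.444  -0.3727  0.0746]
243 300 [41 52 63] 0.13126788 [ 0.4485 -0.3835  0.0635]
241 325 [52 60 70] 0.12419299 [ 0.4495 -0.3896  0.0728]
320 256 [146 144 144] 0.14503498 [ 0.4792 -0.3654  0.0456]
322 265 [148 147 147] 0.13575776 [ 0.4789 -0.3652  0.0552]
320 300 [59 68 79] 0.12017455 [ 0.4775 -0.3717  0.0733]
317 325 [47 59 73] 0.123184636 [ 0.4791 -0.3833  0.0736]
225 275 [86 86 89] 0.13587399 [ 0.4391 -0.3772  0.0563]
280 290 [ 99 161 200] 0.20094232 [ 0.47   -0.4126  0.0005]
```

View pics/w2c.png

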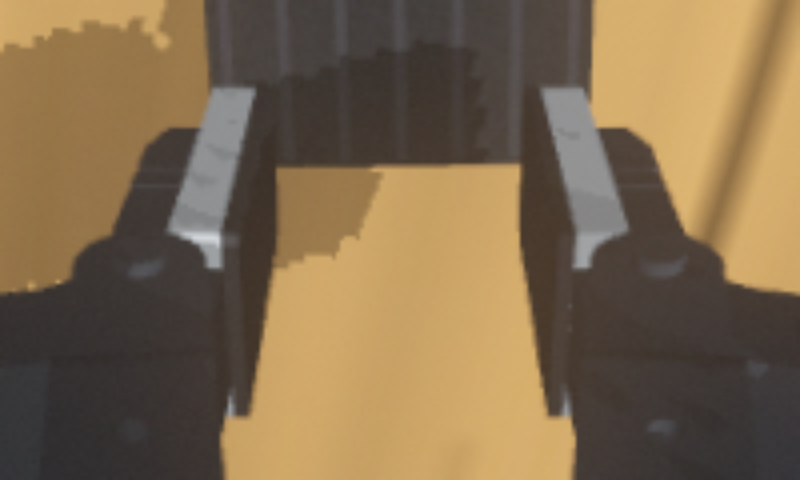

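View pics/s2.png

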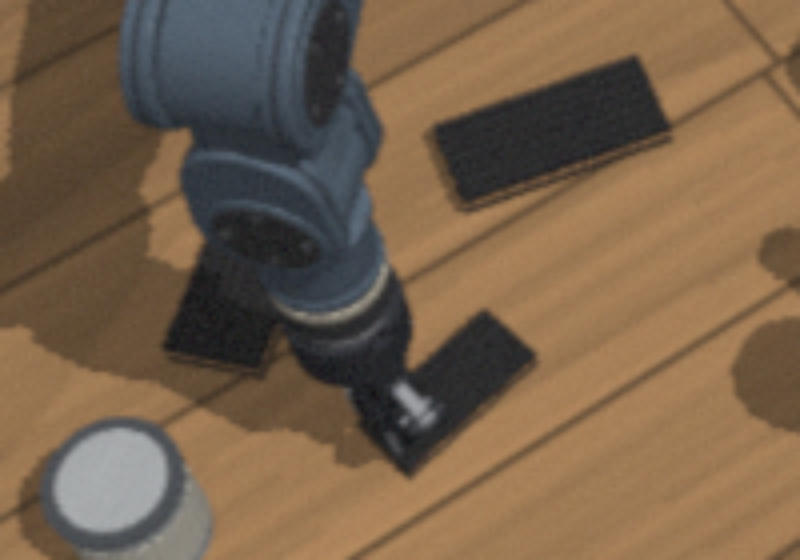

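```bash
echo '{"rows":[[0.085, 0, 0, 0, 0], [0.085, 0, 0, 0, 0], [0.085, 0, 0, 0, 0], [0.085, 0, 0, 0, 0]]}' | python3 -m inch
python3 - <<'E'
from h import *
I,D=bot.grab_frame("wrist");V,U=np.mgrid[:420,:560];P=world("wrist",U,V,D)
m=(D>0)&(D<.18)&(P[...,2]>.025)
for lo,hi in ((0,280),(280,560)):
    q=m.copy();q[:,:lo]=0;q[:,hi:]=0
    z=P[q];i=np.argsort(z[:,2])[:30];print(z[i].mean(0),z[i,2].min(),U[q][i].mean(),V[q][i].mean())
s=bot.sense();print(s["tool_pos"],s["joint_pos"],s["finger_gap"],s["ft_force"])
E
```

```text
time: 4.5
tool_pos: [0.4629, -0.3779, 0.021]
ee_rot: [0.638, 0.77, -0.0, 0.0]
ft_force: [-0.1, 0.0, -0.2]
finger_gap: 0.0849
finger_force: 0.0
[ 0.42170654 -0.38961714  0.04951833] 0.04812824697392944 187.8 283.56666666666666
[ 0.63427267 -0.38827225  0.0254877 ] 0.025001136081432975 516.5666666666667 301.1666666666667
[ 0.46296399 -0.37792997  0.02100706] [-7.96791759e-01  2.80342813e-01 -3.22006191e-02  1.25824401e+00
 -3.84337627e-06  5.85988153e-01] 0.0848472594371322 [ 0.53265356 -0.50845028 -0.38081047]
```

The fingertips actually stand about 22 mm above the reported TCP height: they closed over the pad without touching it. I'll descend further with force checks.

```bash
echo '{"rows":[[0.085, 0, 0, 0.012, 0], [0.085, 0, 0, 0.008, 0], [0.085, 0, 0, 0, 0]]}' | python3 -m inch; echo '{"rows":[[0.085, 0, 0, 0.006, 0], [0.085, 0, 0, 0, 0]]}' | python3 -m inch;python3 - <<'E'
from h import *
I,D=bot.grab_frame("wrist");V,U=np.mgrid[:420,:560];P=world("wrist",U,V,D)
m=(D>0)&(D<.175)&(U<230)&(U>150)&(V>250)&(V<320)
z=P[m];i=np.argsort(z[:,2])
for j in (0,20,100,300):print(z[i[j]],U[m][i[j]],V[m][i[j]],D[m][i[j]])
cv2.imwrite("pics/w3.png",I)
E
```

```text
time: 4.92
tool_pos: [0.4619, -0.3768, -0.0009]
ee_rot: [0.638, 0.77, 0.0, -0.002]
ft_force: [-0.9, 0.6, 0.1]
finger_gap: 0.0848
finger_force: 0.0
time: 5.18
tool_pos: [0.4626, -0.3776, -0.0056]
ee_rot: [0.638, 0.77, 0.0, -0.0]
ft_force: [-0.1, 0.5, 0.2]
finger_gap: 0.0852
finger_force: 0.0
[ 4.06357238e-01 -3.86842444e-01 -2.41298046e-04] 172 252 0.16597812
[ 4.29237238e-01 -3.87657014e-01  1.37791458e-04] 213 262 0.16707334
[ 0.43187767 -0.40185421  0.00045442] 215 286 0.17090347
[ 0.43859613 -0.40673443  0.0007612 ] 226 296 0.17234264
```

View pics/w3.png

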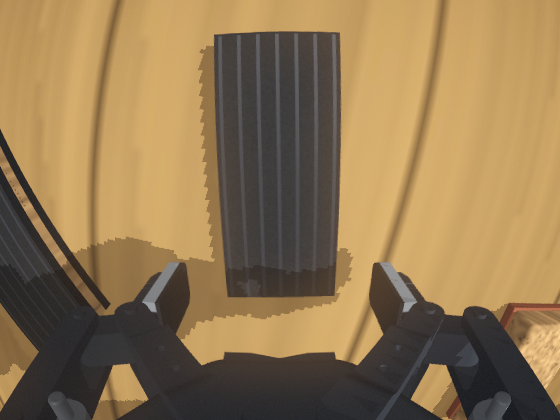

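```bash
echo '{"rows":[[0.085, 0, 0, 0.008, 0], [0.085, 0, 0, 0.006, 0], [0.06, 0, 0, 0, 0], [0.04, 0, 0, 0, 0], [0.04, 0, 0, 0, 0], [0.04, 0, 0, 0, 0], [0.04, 0, 0, 0, 0]]}' | python3 -m inch
python3 - <<'E'
from h import *
s=bot.sense();print(s["tool_pos"],s["finger_gap"],s["ft_force"],s["finger_force"])
I,D=bot.grab_frame("wrist");np.savez("w4.npz",I=I,D=D)
E
```

```text
time: 6.1
tool_pos: [0.464, -0.3792, -0.0167]
ee_rot: [0.638, 0.77, -0.0, 0.002]
ft_force: [-0.3, 0.2, 6.3]
finger_gap: 0.0507
finger_force: 66.4
[ 0.4640013  -0.37916939 -0.0167153 ] 0.050723541672706166 [-0.28943638  0.16219925  6.29554029] 66.43304082825125
```

```bash
echo '{"rows":[[0.04, 0, 0, -0.003, 0], [0.04, 0.021, 0.0105, 0, 0], [0.04, 0.021, 0.0105, 0, 0], [0.04, 0.021, 0.0105, 0, 0], [0.04, 0.021, 0.0105, 0, 0], [0.04, 0.021, 0.0105, 0, 0], [0.04, 0.021, 0.0105, 0, 0], [0.04, 0.02, 0.0105, 0, 0], [0.04, 0.02, 0.0105, 0, 0], [0.04, 0, 0, 0, 0.12], [0.04, 0, 0, 0, 0.12], [0.04, 0, 0, 0, 0.115]]}' | python3 -m inch
echo '{"rows":[[0.04, 0, 0, 0, 0]]}' | python3 -m inch
python3 - <<'E'
from padw import *
s=bot.sense();q=s["ee_rot"];p=s["tool_pos"];print(p,np.degrees(2*np.arctan2(q[1],q[0])),s["ft_force"])
I,D,P=pad("wrist",(.525,-.155),zr=(.008,.03),rad=.09)
cv2.imwrite("pics/w5.png",I)
m=(D>0)&(P[...,2]>.06)&(P[...,2]<.1)&(np.hypot(P[...,0]-.542,P[...,1]+.052)<.045)&(I.max(2)<90)
z=P[m];print("knob",m.sum(),np.percentile(z,[1,50,99],axis=0).round(4).tolist(),cv2.minEnclosingCircle(z[z[:,2]>.075][:,:2].astype(np.float32)*1000))
E
```

```text
time: 7.65
tool_pos: [0.5142, -0.1971, -0.0164]
ee_rot: [0.764, 0.645, -0.0, -0.001]
ft_force: [0.3, 0.6, -1.1]
finger_gap: 0.0506
finger_force: 63.2
time: 7.78
tool_pos: [0.5142, -0.1975, -0.0164]
ee_rot: [0.763, 0.647, -0.0, -0.0]
ft_force: [-0.3, 0.4, -1.3]
finger_gap: 0.0507
finger_force: 63.1
[ 0.51420793 -0.19754474 -0.01635098] 80.59436972102695 [-0.29866066  0.3916111  -1.33899394]
wrist pad ((522.0045776367188, -150.8798370361328), (120.8746337890625, 53.63588333129883), 81.19025421142578) 0.017572536745963534Traceback (most recent call last):
  File "<stdin>", line 6, in <module>
    return _quantile_unchecked(
        a, q, axis, out, overwrite_input, method, keepdims, weights)
    return _ureduce(a,
                    func=_quantile_ureduce_func,
    ...<5 lines>...
                    overwrite_input=overwrite_input,
                    method=method)
    r = func(a, **kwargs)
    result = _quantile(arr,
                       quantiles=q,
    ...<2 lines>...
                       out=out,
                       weights=wgt)
    slices_having_nans = np.isnan(arr[-1, ...])
                                  ~~~^^^^^^^^^
IndexError: index -1 is out of bounds for axis 0 with size 0
```

View pics/w5.png

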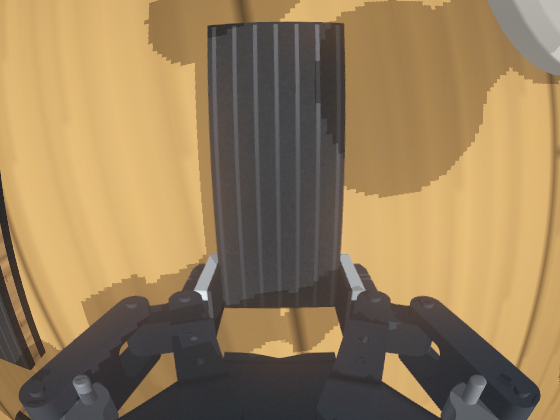

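The pad is held squarely between the fingers (220-345, 300), and its front end is free. I'll refine the foot axis from the two fixed views.

Run:
```python
from h import *
f=np.load("f.npz");c0=None
for n,I,D in (("scene",f["a"],f["da"]),("top",f["b"],f["db"])):
  V,U=np.mgrid[:420,:560];P=world(n,U,V,D)
  for c,zt in (((.543,-.052),.084),((.772,.111),.08),((.609,.341),.08),((.378,.178),.08)):
    m=(D>0)&(P[...,2]>zt-.006)&(P[...,2]<zt+.01)&(np.hypot(P[...,0]-c[0],P[...,1]-c[1])<.035)
    z=P[m];z2=(z[:,:2]*1000).astype(np.float32);r=cv2.minAreaRect(z2)
    print(n,m.sum(),np.median(z[:,2]).round(4),"circ",np.round(cv2.minEnclosingCircle(z2)[0],1),cv2.minEnclosingCircle(z2)[1],"mean",z2.mean(0))
```

```text
scene 183 0.085 circ [542.  -51.1] 23.321414947509766 mean [541.2367  -52.13162]
scene 207 0.0808 circ [771.  112.1] 22.930099487304688 mean [771.37573 110.53584]
scene 156 0.0806 circ [606.5 342.7] 23.40233612060547 mean [607.7345  341.03156]
scene 144 0.0814 circ [377.5 177.6] 23.554874420166016 mean [378.30786 177.6694 ]
top 149 0.0843 circ [542.  -49.1] 21.277116775512695 mean [541.8878  -49.47119]
top 153 0.0807 circ [772.  113.4] 21.955873489379883 mean [772.10956 113.27029]
top 159 0.0798 circ [608.8 343.6] 22.41415786743164 mean [608.35754 342.9788 ]
top 165 0.0801 circ [378.7 180.4] 21.972827911376953 mean [378.51004 180.24861]
```

```bash
echo '{"rows":[[0.04, 0.015, 0.0035, 0, 0], [0.04, 0.015, 0, 0, 0], [0.04, 0.015, 0, 0, 0]]}' | python3 -m inch; echo '{"rows":[[0.04, 0.013, 0, 0, 0], [0.04, 0.013, 0, 0, 0], [0.04, 0.0105, 0, 0, 0], [0.04, 0, 0, 0, 0]]}' | python3 -m inch
python3 - <<'E'
from padw import *
s=bot.sense();q=s["ee_rot"];p=s["tool_pos"];print(p,np.degrees(2*np.arctan2(q[1],q[0])),s["ft_force"],s["wrist_torque"])
I,D=bot.grab_frame("wrist");cv2.imwrite("pics/w6.png",I)
E
```

```text
time: 8.2
tool_pos: [0.5255, -0.1538, -0.0161]
ee_rot: [0.763, 0.646, 0.0, -0.0]
ft_force: [-0.3, -0.6, -1.4]
finger_gap: 0.051
finger_force: 63.1
time: 8.7
tool_pos: [0.5315, -0.1186, -0.016]
ee_rot: [0.763, 0.646, -0.0, -0.0]
ft_force: [0.8, 0.6, -1.3]
finger_gap: 0.051
finger_force: 63.1
[ 0.53148837 -0.11860916 -0.01602712] 80.50030942577645 [ 0.8327618   0.60746199 -1.3121292 ] [-0.08167531  0.00592797 -0.03567914]
```

View pics/w6.png

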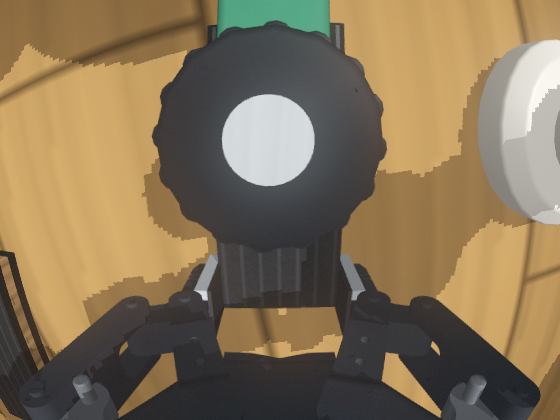

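The knob's white cap is at (268,140), and the pad lies straight beneath it with the arm behind. Now to measure the axis relative to the pad.

Run:
```python
from h import *
s=bot.sense();p=s["tool_pos"];q=s["ee_rot"];a=2*np.arctan2(q[1],q[0])
I,D=bot.grab_frame("wrist");V,U=np.mgrid[:420,:560];P=world("wrist",U,V,D)
m=(D>0)&(np.hypot(U-268,V-140)<40)&(I.min(2)>140);z=P[m];c=(z.min(0)+z.max(0))/2;print("cap",m.sum(),z.mean(0),c,np.ptp(z,axis=0))
k=(D>0)&(abs(P[...,2]-z[:,2].mean())<.012)&(np.hypot(P[...,0]-c[0],P[...,1]-c[1])<.03);print("knob",cv2.minEnclosingCircle((P[k][:,:2]*1000).astype(np.float32)))
d=c[:2]-p[:2];print("in tool x,y",d@[np.cos(a),np.sin(a)],d@[np.sin(a),-np.cos(a)])
# pad edges visible at row ~ 285
b=(D>0)&(P[...,2]>.011)&(P[...,2]<.024)&(V>245)&(V<306)&(U>215)&(U<346)&(I.max(2)<110)
e=P[b][:,:2]-p[:2];l=e@[np.sin(a),-np.cos(a)];w=e@[np.cos(a),np.sin(a)];print("pad lat",np.percentile(l,[.5,99.5]),"near end",w.min(), "z",np.median(P[b][:,2]))
```

```text
cap 4997 [ 0.54120721 -0.05344801  0.08560892] [ 0.54114256 -0.05354225  0.08567116] [0.01383447 0.01387647 0.00449869]
knob ((541.1223754882812, -52.99779510498047), 22.04351234436035)
in tool x,y 0.06633876254241841 -0.0013360436138189526
pad lat [-0.02506172  0.02618479] near end -0.012273202438167723 z 0.017923089515930357
```

```bash
echo '{"rows":[[0.085, 0, 0, 0, 0], [0.085, 0, 0, 0, 0], [0.085, 0, 0, 0, 0], [0.085, 0, 0, 0, 0], [0.085, 0, 0, -0.02, 0], [0.085, 0, 0, -0.04, 0], [0.085, 0, 0, -0.04, 0], [0.085, 0, 0, -0.03, 0], [0.085, 0, 0, 0, 0]]}' | python3 -m inch
python3 - <<'E'
from h import *
s=bot.sense();print(s["joint_pos"])
p=s["tool_pos"];q=s["ee_rot"];a=2*np.arctan2(q[1],q[0])
I,D=bot.grab_frame("wrist");V,U=np.mgrid[:420,:560];P=world("wrist",U,V,D)
k=(D>0)&(P[...,2]>.077)&(P[...,2]<.095)&(np.hypot(P[...,0]-.541,P[...,1]+.053)<.035);c,r=cv2.minEnclosingCircle((P[k][:,:2]*1000).astype(np.float32));print("knob",c,r,np.median(P[k][:,2]))
b=(D>0)&(P[...,2]>.010)&(P[...,2]<.026)&(I.max(2)<110)&(P[...,1]<-.08)&(np.hypot(P[...,0]-.535,P[...,1]+.08)<.09)
print("pad",cv2.minAreaRect((P[b][:,:2]*1000).astype(np.float32)),np.median(P[b][:,2]),np.degrees(a))
d=np.array(c)/1000-p[:2];print("tool x,y",d@[np.cos(a),np.sin(a)],d@[np.sin(a),-np.cos(a)],p)
E
```

```text
time: 9.93
tool_pos: [0.5339, -0.1203, 0.1176]
ee_rot: [0.764, 0.646, 0.002, 0.003]
ft_force: [0.4, 1.1, -0.5]
finger_gap: 0.0852
finger_force: 0.0
[-3.44133081e-01  9.82555222e-02 -4.60434466e-02  1.41935566e+00
  2.94184365e-05  1.39369901e+00]
knob (539.6710815429688, -52.07463073730469) 21.924943923950195 0.08274046423217839
pad ((532.4517822265625, -104.22840881347656), (56.14550018310547, 51.48461151123047), 81.71736907958984) 0.014907369511023916 80.42956161889562
tool x,y 0.06820478151006278 -0.0056448811160071865 [ 0.53389767 -0.12026865  0.1176434 ]
```

```bash
echo '{"rows":[[0.085, 0.067, 0, 0, 0], [0.085, 0, 0, 0, -0.186], [0.085, 0, 0, 0, -0.186], [0.085, 0, 0, 0, -0.186], [0.085, 0, 0, 0, -0.186], [0.085, 0, 0, 0, -0.186], [0.085, 0, 0, 0, -0.186], [0.085, 0, 0, 0, -0.186], [0.085, 0, 0, 0, -0.186], [0.085, 0, 0, 0, -0.186], [0.085, 0, 0, 0, -0.186], [0.085, 0, 0, 0, -0.186]]}' | python3 -m inch;  echo '{"rows":[[0.085, 0, 0, 0, -0.186], [0.085, 0, 0, 0, -0.186], [0.085, 0, 0, 0, -0.186], [0.085, 0, 0, 0, -0.186], [0.085, 0, 0, 0, -0.186], [0.085, 0, 0, 0, 0], [0.085, 0, 0, 0, 0]]}' | python3 -m inch
python3 - <<'E'
from h import *
s=bot.sense();print(s["joint_pos"])
p=s["tool_pos"];q=s["ee_rot"];a=2*np.arctan2(q[1],q[0])
I,D=bot.grab_frame("wrist");V,U=np.mgrid[:420,:560];P=world("wrist",U,V,D)
k=(D>0)&(P[...,2]>.075)&(P[...,2]<.095)&(np.hypot(P[...,0]-.541,P[...,1]+.053)<.035);c,r=cv2.minEnclosingCircle((P[k][:,:2]*1000).astype(np.float32));print("knob",c,r,np.median(P[k][:,2]),k.sum())
for c in (np.array(c)/1000,np.array([.541,-.052])):
  d=c-p[:2];print("tool x,y",d@[np.cos(a),np.sin(a)],d@[np.sin(a),-np.cos(a)],p,np.degrees(a))
E
```

```text
time: 11.48
tool_pos: [0.5403, -0.0574, 0.1114]
ee_rot: [-0.157, 0.988, 0.001, -0.002]
ft_force: [0.3, 0.4, -0.3]
finger_gap: 0.085
finger_force: 0.0
time: 12.35
tool_pos: [0.541, -0.0576, 0.1127]
ee_rot: [-0.579, 0.815, 0.001, -0.001]
ft_force: [-0.8, -0.8, -1.1]
finger_gap: 0.0846
finger_force: 0.0
[-2.29251047e-01  1.02044185e-01 -5.17674815e-02  1.41923102e+00
 -1.32185796e-05 -1.46485068e+00]
knob (541.255859375, -52.63724899291992) 22.140968322753906 0.0852623953000751 3574
tool x,y -0.004719677957422028 0.0014229886361019131 [ 0.54104709 -0.05756236  0.11271392] 250.79464520165666
tool x,y -0.005237295062936035 0.00187423450127092 [ 0.54104709 -0.05756236  0.11271392] 250.79464520165666
```

```bash
echo '{"rows":[[0.085, -0.005, 0.0015, 0.02, 0], [0.085, 0, 0, 0.025, 0], [0.085, 0, 0, 0.018, 0], [0.085, 0, 0, 0.01, 0], [0.085, 0, 0, 0, 0], [0.05, 0, 0, 0, 0], [0.035, 0, 0, 0, 0], [0.035, 0, 0, 0, 0], [0.035, 0, 0, 0, 0], [0.035, 0, 0, 0, 0]]}' | python3 -m inch
python3 - <<'E'
from h import *
s=bot.sense();print(s["tool_pos"],s["ft_force"],s["wrist_torque"],s["finger_gap"],s["finger_force"],s["joint_pos"][5])
E
```

```text
time: 13.65
tool_pos: [0.5412, -0.0522, 0.0425]
ee_rot: [-0.58, 0.814, 0.001, -0.0]
ft_force: [-4.6, 0.9, 6.8]
finger_gap: 0.0424
finger_force: 60.9
[ 0.54121585 -0.05216215  0.04249624] [-4.59158503  0.93728777  6.76741633] [0.28192925 0.86696837 0.01357233] 0.04243139632025673 60.89762091636658 -1.4578595847048061
```

```bash
cat > t.py <<'E'
from h import *
s=bot.sense();q=s["ee_rot"];print("yaw",np.degrees(2*np.arctan2(q[1],q[0])).round(2),"Tz",s["wrist_torque"].round(3),"F",s["ft_force"].round(1),s["finger_gap"].round(4),s["tool_pos"].round(4),s["joint_pos"][5].round(3))
E
echo '{"rows":[[0.035, 0, 0, -0.002, 0.1], [0.035, 0, 0, 0.00016, 0.1], [0.035, 0, 0, 0.00016, 0.1], [0.035, 0, 0, 0.00016, 0.1]]}' | python3 -m inch>/dev/null; python3 t.py;echo '{"rows":[[0.035, 0, 0, 0.00024, 0.15], [0.035, 0, 0, 0.00024, 0.15], [0.035, 0, 0, 0.00024, 0.15]]}' | python3 -m inch>/dev/null; python3 t.py
python3 - <<'E'
from h import *
I,D=bot.grab_frame("wrist");cv2.imwrite("pics/w7.png",I)
E
```

```text
Traceback (most recent call last):
  File "t.py", line 2, in <module>
    s=bot.sense();q=s["ee_rot"];print("yaw",np.degrees(2*np.arctan2(q[1],q[0])).round(2),"Tz",s["wrist_torque"].round(3),"F",s["ft_force"].round(1),s["finger_gap"].round(4),s["tool_pos"].round(4),s["joint_pos"][5].round(3))
                                                                                                                                                    ^^^^^^^^^^^^^^^^^^^^^
AttributeError: 'float' object has no attribute 'round'
Traceback (most recent call last):
  File "t.py", line 2, in <module>
    s=bot.sense();q=s["ee_rot"];print("yaw",np.degrees(2*np.arctan2(q[1],q[0])).round(2),"Tz",s["wrist_torque"].round(3),"F",s["ft_force"].round(1),s["finger_gap"].round(4),s["tool_pos"].round(4),s["joint_pos"][5].round(3))
                                                                                                                                                    ^^^^^^^^^^^^^^^^^^^^^
AttributeError: 'float' object has no attribute 'round'
```

View pics/w7.png

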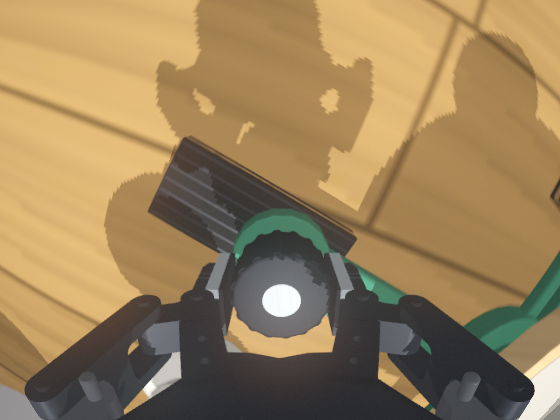

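The knob (282,298) is held centrally, and the pad (150-355, 140-250) lies under the boss. I'll go on turning.

```bash
sed -i 's/s\["finger_gap"\].round(4)/round(s["finger_gap"],4)/' t.py; python3 t.py; echo '{"rows":[[0.035, 0, 0, 0.00024, 0.15], [0.035, 0, 0, 0.00024, 0.15]]}' | python3 -m inch>/dev/null; python3 t.py;echo '{"rows":[[0.035, 0, 0, 0.00024, 0.15], [0.035, 0, 0, 0.00024, 0.15]]}' | python3 -m inch>/dev/null; python3 t.py; echo '{"rows":[[0.035, 0, 0, 0.00016, 0.1]]}' | python3 -m inch>/dev/null; python3 t.py
```

```text
yaw 201.81 Tz [ 0.138  0.663 -0.064] F [-3.8  1.7 -0.8] 0.0423 [ 0.5402 -0.0518  0.0412] -0.6
yaw 184.93 Tz [0.298 0.802 0.117] F [-3.9  2.3 -0.3] 0.0424 [ 0.5401 -0.0516  0.0407] -0.305
yaw 167.76 Tz [0.411 0.867 0.09 ] F [-3.7  2.9  0.8] 0.0425 [ 0.5399 -0.0513  0.0403] -0.005
yaw 162.11 Tz [0.481 0.946 0.089] F [-3.7  3.7 -0.3] 0.0422 [ 0.5399 -0.0512  0.0401] 0.093
```

```bash
echo '{"rows":[[0.035, 0, 0, 0.00016, 0.1]]}' | python3 -m inch>/dev/null; python3 t.py; echo '{"rows":[[0.035, 0, 0, 0.00016, 0.1]]}' | python3 -m inch>/dev/null; python3 t.py;echo '{"rows":[[0.035, 0, 0, 0.00016, 0.1]]}' | python3 -m inch>/dev/null; python3 t.py; echo '{"rows":[[0.035, 0, 0, 0.00016, 0.1]]}' | python3 -m inch>/dev/null; python3 t.py
```

```text
yaw 156.4 Tz [0.533 0.947 0.071] F [-3.7  3.8  0.2] 0.0423 [ 0.5399 -0.0511  0.04  ] 0.193
yaw 150.67 Tz [0.51  0.953 0.102] F [-3.7  4.  -0.1] 0.0423 [ 0.5399 -0.051   0.0398] 0.293
yaw 144.94 Tz [0.646 0.983 0.076] F [-4.5  3.6  0.9] 0.0422 [ 0.5399 -0.0509  0.0396] 0.393
yaw 139.22 Tz [0.683 0.947 0.132] F [-3.3  3.1  1.5] 0.0423 [ 0.5399 -0.0508  0.0395] 0.493
```

```bash
echo '{"rows":[[0.035, 0, 0, 0.00016, 0.1]]}' | python3 -m inch>/dev/null; python3 t.py; echo '{"rows":[[0.035, 0, 0, 0.00016, 0.1]]}' | python3 -m inch>/dev/null; python3 t.py
```

```text
yaw 133.49 Tz [0.7   0.974 0.113] F [-4.4  5.   0.8] 0.0426 [ 0.5399 -0.0507  0.0393] 0.593
yaw 127.76 Tz [0.763 0.966 0.077] F [-3.3  4.6  0.7] 0.0424 [ 0.54   -0.0506  0.0392] 0.693
```

```bash
echo '{"rows":[[0.035, 0, 0, 0.00016, 0.1]]}' | python3 -m inch>/dev/null; python3 t.py; python3 t.py; echo '{"rows":[[0.035, 0, 0, 0.00016, 0.1]]}' | python3 -m inch>/dev/null; python3 t.py
```

```text
yaw 122.04 Tz [0.797 0.924 0.115] F [-3.5  4.7  0.9] 0.0425 [ 0.54   -0.0505  0.039 ] 0.793
yaw 122.04 Tz [0.797 0.924 0.115] F [-3.5  4.7  0.9] 0.0425 [ 0.54   -0.0505  0.039 ] 0.793
yaw 116.31 Tz [0.914 0.948 0.086] F [-3.9  4.7  0. ] 0.0425 [ 0.5401 -0.0504  0.0388] 0.893
```

```bash
echo '{"rows":[[0.035, 0, 0, 0.00016, 0.1]]}' | python3 -m inch>/dev/null; python3 t.py; echo '{"rows":[[0.035, 0, 0, 0.00016, 0.1]]}' | python3 -m inch>/dev/null; python3 t.py
```

```text
yaw 110.58 Tz [0.957 0.905 0.035] F [-2.6  4.9  0.7] 0.0425 [ 0.5401 -0.0503  0.0387] 0.993
yaw 104.86 Tz [0.971 0.872 0.135] F [-3.2  4.8  0.8] 0.0426 [ 0.5402 -0.0502  0.0386] 1.093
```

```bash
echo '{"rows":[[0.035, 0, 0, 0.00016, 0.1]]}' | python3 -m inch>/dev/null; python3 t.py
python3 - <<'E'
from h import *
T=[]
for i in range(6): bot.grab_frame("top");T.append(bot.sense()["wrist_torque"][2])
print(np.round(T,3),np.mean(T))
E
```

```text
yaw 99.15 Tz [1.006 0.86  0.149] F [-2.4  4.2  0.6] 0.0423 [ 0.5403 -0.0501  0.0385] 1.193
[-0.09  -0.109 -0.172 -0.114 -0.16  -0.127] -0.12858858856942904
```

```bash
echo '{"rows":[[0.035, 0, 0, 0.00016, 0.1]]}' | python3 -m inch>/dev/null; python3 t.py
python3 - <<'E'
from h import *
T=[]
for i in range(6): bot.grab_frame("top");T.append(bot.sense()["wrist_torque"][2])
print(np.round(T,3),np.mean(T))
E
```

```text
yaw 93.46 Tz [1.067 0.894 0.192] F [-2.3  5.2  0.3] 0.0425 [ 0.5403 -0.05    0.0383] 1.292
[-0.179 -0.115 -0.111 -0.142 -0.174 -0.17 ] -0.14859442316249158
```

```bash
echo '{"rows":[[0.035, 0, 0, 0.0001, 0.06]]}' | python3 -m inch>/dev/null; python3 t.py
python3 - <<'E'
from h import *
I,D=bot.grab_frame("wrist");V,U=np.mgrid[:420,:560];P=world("wrist",U,V,D)
k=(D>0)&(P[...,2]>.07)&(P[...,2]<.09)&(np.hypot(P[...,0]-.541,P[...,1]+.053)<.02);print("knob top",np.median(P[k][:,2]))
E
```

```text
yaw 90.09 Tz [1.062 0.81  0.269] F [-2.   5.   0.9] 0.0426 [ 0.5404 -0.05    0.0382] 1.351
knob top 0.08068731366782955
```

The torque climbed 0.135 → 0.149 → 0.192 → 0.269 N m over a 0.1 drag, which puts the load at about 12 N. I'll release and retreat.

```bash
echo '{"rows":[[0.085, 0, 0, 0, 0], [0.085, 0, 0, 0, 0], [0.085, 0, 0, 0, 0], [0.085, 0, 0, 0, 0], [0.085, 0, 0, -0.03, 0], [0.085, 0, 0, -0.04, 0], [0.085, 0, 0, -0.04, 0], [0.085, -0.05, 0, -0.02, 0], [0.085, -0.05, 0, -0.02, 0], [0.085, 0, 0, 0, 0], [0.085, 0, 0, 0, 0]]}' | python3 -m inch
python3 - <<'E'
from h import *
I,D=bot.grab_frame("wrist");V,U=np.mgrid[:420,:560];P=world("wrist",U,V,D);A,_=bot.grab_frame("scene")
k=(D>0)&(P[...,2]>.07)&(P[...,2]<.09)&(np.hypot(P[...,0]-.541,P[...,1]+.053)<.03);print("knob",cv2.minEnclosingCircle((P[k][:,:2]*1000).astype(np.float32)),np.median(P[k][:,2]))
cv2.imwrite("pics/end.png",np.hstack([cv2.resize(A[100:310,100:460],(400,300)),cv2.resize(I,(400,300))]))
E
```

```text
time: 18.85
tool_pos: [0.5418, -0.1524, 0.1884]
ee_rot: [0.708, 0.707, 0.0, -0.0]
ft_force: [0.5, 0.1, 0.1]
finger_gap: 0.0848
finger_force: 0.0
knob ((540.8851318359375, -52.38718795776367), 21.829395294189453) 0.08010830121442619
```

View pics/end.png

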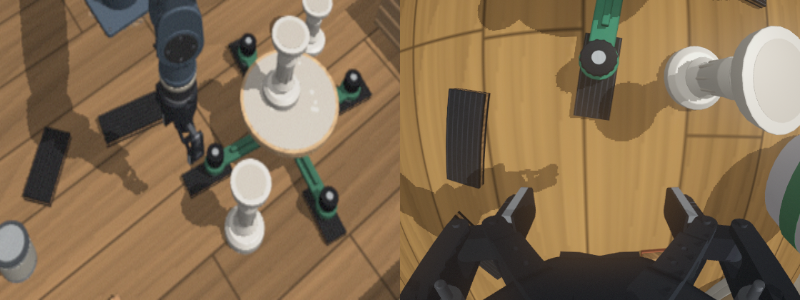

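The pad lies under the foot (597,80 in the right half). The knob top is at 80 mm, level with the other three. Nothing else has moved, and the gripper is clear.

```bash
python3 -c "
from bench import bot
print(bot.hand_in())"
```

```text
the job is handed in; nothing more can be done
None
```

The 52 × 120 mm spare pad is under the raised foot, and the foot is screwed down onto it with a load I estimate from the turning torque at about 12 N; the job was handed in at about 19 s with the gripper clear and the other things left as they stood.

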